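Set the sorting chute to feed the cotter rings

ROBOT

A 6-joint arm with a two-finger parallel gripper is mounted at the origin on the work surface. World frame = base frame: x ahead of the robot, y to its left, z up, the work surface at z = 0. Lengths are in m, angles in rad, forces in N, time in s.
With the tool pointing down it reaches from about 0.375 to 0.9 m from the base axis. Payload 3.1 kg.
Tool frame: the origin (TCP) lies at the very end of the fingers, on their centre line; the grasp point (between the pads) lies 19 mm behind it; z points along the fingers, y is the line along which they close (so a half turn about z gives the same grasp; the last joint's range is limited). The gripper opens to 85 mm and grips with 20 to 120 N. Pads are 22 mm wide; open, the fingers measure 114 mm over their backs; the gripper's body (76 mm by 85 mm) begins 54 mm behind the grasp point. The pads swing forward as they close: fully open they stand 13 mm farther back than shut.
Start: joints at [0.972, 0.527, 1.433, -0, 1.181, -0.178], TCP at [0.255, 0.57, 0.231] pointing down, gripper open.
Joint ranges: [-3.08, 3.08], [-0.75, 2.2], [0.22, 2.44], [-1.43, 4.57], [0, 2.65], [-2.85, 2.85]. Speed limits (rad/s): [2.79, 2.79, 3.14, 3.14, 3.14, 3.14].

INTERFACE

Orientations are given as a unit quaternion [x, y, z, w].
In Python, from station import manip gives the robot as it stands.
- The arm moves only by the shell command python3 -m handwheel 'ROWS' [FORCE]. ROWS is JSON, a list of rows, each a list of 7 numbers: the shift along the world's x, y, z in mm, then the turn, a rotation vector about the world's x, y, z in degrees, then the opening, from 0 (shut) to 1 (fully open). A call has exactly 10 rows; each row shifts and turns the commanded pose from where the row before left it; what a row does not reach is not made up. A row lasts 1/8 s, in which the tool goes at most 62.5 mm and 10.7 degrees, less where a joint would pass 70% of its speed; a pose out of reach is approached as far as the arm can. A call is refused whole if a number of a shift passes 62.5 or a number of a turn 10.7, either way. A call with a gripper value outside its range is refused whole. The fingers move at their own pace and stop on an object; FORCE is the grip in N (left out, the last holds). Time passes only in rows, so rows that do not move let the fingers close, or fill a call up. It gives the time, the measured TCP pose, the force, the opening and the grip force at its end, in the units of the state.
- manip.sense(): the state, without advancing time (a new reading comes with each control period).
- manip.snapshot(name): name is "side" or "top" or "wrist"; returns the picture (420x560x3 uint8, red, green, blue); there is no depth.
- manip.get_calibration(name): a dict with "K" (3x3 intrinsics, pixels), "rvec" (rotation vector, rad) and "tvec" (3), from world to camera coordinates, as OpenCV has them. Camera axes: x right, y down, z forward; pixel columns grow to the right and rows downward; lengths in m; the calibration is good to about 2 mm. The wrist camera is an equidistant fisheye: a pixel r from the principal point sees the ray r / f radians off the axis. A picture is of the moment at which its call begins: read the wrist's pose just before it. get_calibration takes no time and is no camera call; for the wrist camera it gives the pose at the moment of the call.
- manip.sign_off(): hands the job in; it is judged then, once.
The state is a dict: "t": time; "q": joint angles; "qd": joint speeds; "tau": joint torques, N m; "tcp_pos": TCP position; "tool_rot": TCP orientation; "force": force on the tool from outside, world axes, zero at the start; "ft_torque": the same for the moment, N m; "finger_gap": opening from 0.0 (shut) to 1.0 (fully open); "gripper_force": force on a finger pad.
Only numpy, scipy, OpenCV 4.12 (cv2) and the standard library are available. Lean on these libraries where they do the work, as an engineer would, in place of code of your own. Each camera call takes 0.05 s, during which the arm holds its last target. There are 200 camera calls.

TASK

The sorting chute's tin spout is parked in the middle, locked by the brass bar knob on top of its bridge. Pull the knob up to unlock it, turn it until the spout points into the bin compartment that holds the bronze cotter ring, then push the knob back down fully home so that the spout is locked there, and let go. Leave the ring and the swivel lying in their compartments.

Things in the scene. Friction and masses are not known exactly. Their poses are not given: they have to be found in the camera images.
- chute: Fixed sorting chute unit on a 270 x 560 mm baseboard. At its +y end a shelf (y over 175 mm, up to 212 mm high), then a tin chute, a flat dark iron bridge (top at 143 mm) and at -y a bin with 60 mm walls, its two compartments side by side: centres x +70 and x -70, y -175 mm, 30 mm board between. Origin on the counter, straight under the knob's upright axis; z up.
- knob_grip (a point): Centre of the knob's brass bar grip, on its upright turning axis, 181 mm above the counter when down. Bar 48 mm long (this frame's y), 16 wide (x), 24 high, its underside 26 mm above the bridge. The red-painted end (-y) points where the spout points. Grip it from above across its 16 mm width.
- knob_lift (a joint): How far the knob is pulled up, m: 0 down home, 0.016 upper stop. Its key finger sits in one of three notches between 8 mm high lands, so when down it turns only about 10 degrees either way; raise it 0.010 or more to turn past the lands. No spring; 4 N friction holds it where left (5.5 N to pull up, 3 N to push down).
- spout_turn (a joint): Turn of knob and spout together, rad, counterclockwise from above. 0: red end and spout point along the chute's -y, at the middle board (parked; starts within 0.08 of it). +0.785: into the +x compartment, key over that notch. -0.785: into the -x one. Stops at +-0.92. Light friction, 0.04 N m; stays where left.
- ring: The bronze cotter ring lying flat in one of the two bin compartments: 40 mm outside, 28 mm inside, 6 mm thick. Origin at the centre of its underside. (A like ring lies outside on the counter and does not matter.)
- swivel: Brass spinnaker swivel, 77 mm long (along its y), 29 mm wide, 18 mm high: a barrel with a bow at each end, lying in the other compartment. Origin at the centre of its underside.
There are look-alikes about, which are no part of the job. Leave any green or purple look-alike of the ring alone.

How it is judged:
On the way, in this order (a step that is already met when the one before it is completed fails the run):
1. the knob is pulled up at least 9 mm with the spout still parked in the middle (value of joint knob_lift above 0.009 m and value of joint spout_turn between -0.3 and 0.3 rad), for 0.1 s.
2. with the knob still up (over 6 mm), the spout is turned to within about 10 degrees of the ring's side (value of joint knob_lift above 0.006 m and ((x of ring in the frame of chute above 0 m and value of joint spout_turn between 0.6 and 0.97 rad) or (x of ring in the frame of chute below 0 m and value of joint spout_turn between -0.97 and -0.6 rad))), for 0.1 s.
At the end, for the whole second after the job is handed in: The spout points to the compartment that holds the cotter ring (turn 0.60 to 0.97 rad to that side, so 45 degrees within about 10), the knob is down home (within 3 mm) and nothing is turning (((x of ring in the frame of chute above 0 m and value of joint spout_turn between 0.6 and 0.97 rad) or (x of ring in the frame of chute below 0 m and value of joint spout_turn between -0.97 and -0.6 rad)) and value of joint knob_lift below 0.003 m and velocity of joint spout_turn between -0.05 and 0.05 rad/s); the robot touches nothing.
It fails at once if the ring or the swivel is shifted by more than 20 mm (distance of any of ring, swivel from where it was at the start of the episode above 0.02 m).
It also fails if it takes over 32 s, if anything falls off the work surface, if the arm or the gripper's body presses on something with over 40 N, if the wrist force passes 120 N, or if a joint passes its speed limit or range.

## Working session

There is one attempt and no reset: what is moved stays moved. The work goes in short steps, Python scripts to look and compute and a shell command to move; the robot and the scene stay as the last step left them, time stands still between calls to the robot, and variables do not carry over. Pictures are saved under pics/ and viewed, at most 10 in all, crops included, and the job is handed in when it is done.

```bash
mkdir -p pics
python3 - <<'E'
from station import manip
import cv2,numpy as np
a=manip.snapshot("top");b=manip.snapshot("side")
cv2.imwrite("pics/top.png",a[:,:,::-1]);cv2.imwrite("pics/side.png",b[:,:,::-1])
s=manip.sense();print(s["t"],s["tcp_pos"],s["tool_rot"],s["finger_gap"])
for n in("top","side"):
    c=manip.get_calibration(n);R=cv2.Rodrigues(np.array(c["rvec"]))[0];print(n,c["K"],-R.T@np.array(c["tvec"]),R)
E
```

```text
0.1 [0.25493064 0.56995336 0.23044012] [ 2.08848544e-01  9.77947520e-01 -8.96542100e-04 -3.61745687e-04] 1.0031672736675041
top [[500.86813255   0.         277.50464286]
 [  0.         500.86813255 201.23685434]
 [  0.           0.           1.        ]] [ 0.57760818 -0.10490962  0.94363692] [[-0.00485958 -0.99981739  0.01848145]
 [-0.9982004   0.00374541 -0.05984932]
 [ 0.05976917 -0.01873903 -0.99803632]]
side [[481.87204882   0.         273.85979991]
 [  0.         481.87204882 206.26606345]
 [  0.           0.           1.        ]] [ 0.24342815 -0.67264368  0.55740629] [[ 0.83670724 -0.54732619  0.01884263]
 [-0.27342002 -0.44729863 -0.85156646]
 [ 0.4745129   0.70735986 -0.52390794]]
```

View pics/top.png

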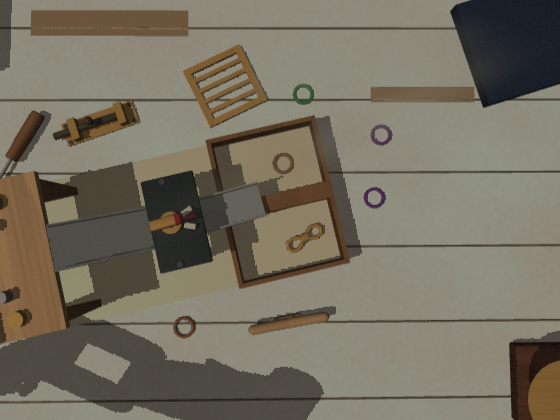

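View pics/side.png

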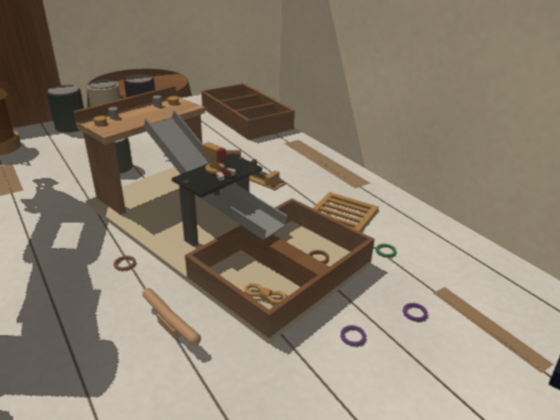

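Top view: candidates for the ring are (283,163) bronze inside the upper compartment, (184,327) bronze on the counter, (303,94) green, (381,134) and (374,197) purple. The one inside the bin is the ring, so the swivel at (305,237) is in the other compartment. Candidates for the knob are the bar near (172,221), the sticks near (190,215) and the pegs on the shelf. I'll take a close crop of the bridge.

```bash
cat > h.py <<'E'
from station import manip
import cv2,numpy as np
def ray(n,uv,z):
    c=manip.get_calibration(n);R=cv2.Rodrigues(np.array(c["rvec"]))[0];o=-R.T@np.array(c["tvec"])
    d=R.T@np.linalg.inv(c["K"])@np.array([*uv,1.]);return o+d*(z-o[2])/d[2]
def proj(n,P):
    c=manip.get_calibration(n);return cv2.projectPoints(np.array(P,float).reshape(-1,3),np.array(c["rvec"]),np.array(c["tvec"]),np.array(c["K"]),None)[0].reshape(-1,2)
E
python3 - <<'E'
import cv2,numpy as np
from h import *
a=cv2.imread("pics/top.png");b=cv2.imread("pics/side.png")
A=cv2.resize(a[160:280,130:280],None,fx=4,fy=4,interpolation=2)[:,:600]
B=cv2.resize(b[120:240,165:285],None,fx=4,fy=4,interpolation=2)
cv2.imwrite("pics/c1.png",cv2.resize(np.hstack([A[:,:400],B[:,:400]]),None,fx=1,fy=1))
# bin contour corners (top rim z=.06), bridge corners z=.143
for uv in [(207,140),(315,117),(348,263),(241,287)]: print("rim",ray("top",uv,.06).round(4))
for uv in [(141,181),(195,171),(213,262),(160,272)]: print("bridge",ray("top",uv,.143).round(4))
print("ring",ray("top",(283,163),.01),"swivel",ray("top",(305,237),.01))
E
```

```text
rim [0.74   0.0032 0.06  ]
rim [ 0.7812 -0.1893  0.06  ]
rim [ 0.5212 -0.245   0.06  ]
rim [ 0.4806 -0.057   0.06  ]
bridge [0.6588 0.098  0.143 ]
bridge [0.6746 0.0121 0.143 ]
bridge [ 0.5294 -0.0171  0.143 ]
bridge [0.5142 0.0665 0.143 ]
ring [ 0.70536828 -0.1331036   0.01      ] swivel [ 0.56663216 -0.17330981  0.01      ]
```

View pics/c1.png

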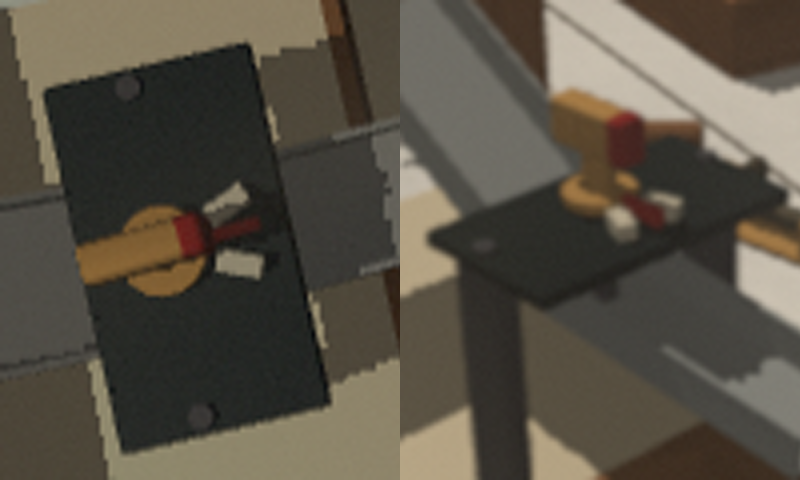

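The crop shows the brass bar. In the top image it spans about (150,226) to its red end (181,218), pointing to image right, with the green, purple and shelf items well away. Next I measure its centre and yaw, cross-checking with the side view.

Run:
```python
from h import *
rim=np.array([ray("top",uv,.06)[:2] for uv in [(207,140),(315,117),(348,263),(241,287)]])
print("rim sizes",[np.linalg.norm(rim[i]-rim[(i+1)%4]) for i in range(4)])
a=cv2.imread("pics/top.png");hsv=cv2.cvtColor(a,cv2.COLOR_BGR2HSV)
h,s,v=cv2.split(hsv)
m=((((h<30)|(h>170))&(s>110)&(v>75))*255).astype(np.uint8);m[:205]=0;m[240:]=0;m[:,:146]=0;m[:,184:]=0
Q=[]
for e,col in (((149.5,226.3),"tail"),((181,218),"red")): 
    p=ray("top",e,.193);Q.append(p);print(col,p.round(4))
Q=np.array(Q);d=Q[1]-Q[0];print("len",np.linalg.norm(d),"ctr",Q.mean(0),"dir deg",np.degrees(np.arctan2(d[1],d[0])))
# chute axis from bin: -y direction
ax=(rim[1]-rim[0]+rim[2]-rim[3]);print("chute -y dir deg",np.degrees(np.arctan2(ax[1],ax[0])))
bc=rim.mean(0);u=ax/np.linalg.norm(ax);print("bin ctr",bc,"origin from bin",bc-0.175*u)
br=np.array([ray("top",uv,.143)[:2] for uv in [(141,181),(195,171),(213,262),(160,272)]]);print("bridge ctr",br.mean(0))
# side view: bar ends on top surface, crop coords (scale 4, off 165,120): top face centre
for P in (Q.mean(0),np.r_[br.mean(0),.193]):
    q=proj("side",P)[0];print("side proj",q,"crop",(q-[165,120])*4+[400,0])
ch=lambda p:(np.array([[-u[1],u[0]],[-u[0],-u[1]]])@(p[:2]-Q.mean(0)[:2]))
for n,uv in(("ring",(283,163)),("swivel",(305,237))): print(n,ch(ray("top",uv,.01)))
s=manip.sense();from scipy.spatial.transform import Rotation as Ro
print("tool y",Ro.from_quat(s["tool_rot"]).as_matrix()[:,1],s["q"])
```

```text
rim sizes [np.float64(0.19687041031275124), np.float64(0.2658695677726715), np.float64(0.19236582266043661), np.float64(0.2662067665451612)]
tail [0.5859 0.0719 0.193 ]
red [0.598  0.0253 0.193 ]
len 0.04825461181436924 ctr [0.59194462 0.04860054 0.193     ] dir deg -75.40285890028444
chute -y dir deg -77.86910935338457
bin ctr [ 0.63074353 -0.12201674] origin from bin [0.59396803 0.04907553]
bridge ctr [0.59422051 0.03984465]
side proj [212.67636101 146.43358714] crop [590.70544404 105.73434855]
side proj [216.0594225  147.92127936] crop [604.23768999 111.68511743]
ring [ 0.07270658 -0.2014822 ]
swivel [-0.07138074 -0.21163581]
tool y [ 0.40848518  0.91276296 -0.00190464] [ 9.71479357e-01  5.28371825e-01  1.43374964e+00 -1.13030559e-05
  1.18140470e+00 -1.78517688e-01]
```

The bar measures 48 mm long and its centre agrees with the origin found from the bin. The ring is at chute x +73 mm, so the turn is +45°. I go up and over the shelf first.

```bash
python3 -m handwheel '[[0,0,40,0,0,0,0.7],[0,0,40,0,0,0,0.7],[15,-20,30,0,0,-4,0.7],[30,-45,0,0,0,-4,0.7],[30,-45,0,0,0,-4,0.7],[30,-45,0,0,0,-4,0.7],[30,-45,0,0,0,-4,0.7],[30,-45,0,0,0,-4,0.7],[30,-45,0,0,0,-4,0.7],[30,-45,0,0,0,-4,0.7]]' 40
python3 -c "
from h import *
from scipy.spatial.transform import Rotation as Ro
s=manip.sense();y=Ro.from_quat(s['tool_rot']).as_matrix()[:,1];print(s['tcp_pos'],np.degrees(np.arctan2(y[1],y[0])),(np.array([.593,.0487,.25])-s['tcp_pos'])*1000)"
```

```text
t: 1.35
tcp_pos: [0.4808, 0.2338, 0.341]
tool_rot: [0.471, 0.882, -0.0, -0.0]
force: [-0.1, 1.3, 0.5]
finger_gap: 0.699
gripper_force: 0.0
[0.48075495 0.2338459  0.34099339] 33.754376921476705 [ 112.24504798 -185.14590165  -90.99339391]
```

```bash
python3 -m handwheel '[[25,-41,0,0,0,-4,0.7],[25,-41,0,0,0,-4,0.7],[25,-41,-10,0,0,-4,0.7],[25,-41,-20,0,0,-4,0.7],[12,-21,-20,0,0,-3.2,0.7],[0,0,-25,0,0,0,0.6],[0,0,-16,0,0,0,0.6],[0,0,0,0,0,0,0.6],[0,0,0,0,0,0,0.6],[0,0,0,0,0,0,0.6]]'
python3 - <<'E'
from h import *
from scipy.spatial.transform import Rotation as Ro
s=manip.sense();y=Ro.from_quat(s['tool_rot']).as_matrix()[:,1];print(s['tcp_pos'],np.degrees(np.arctan2(y[1],y[0])),(np.array([.593,.0487,.164])-s['tcp_pos'])*1000)
c=manip.get_calibration("wrist")
w=manip.snapshot("wrist");a=manip.snapshot("side")
R=cv2.Rodrigues(np.array(c["rvec"]))[0];t=np.array(c["tvec"]);K=np.array(c["K"])
for P in ([.593,.0487,.193],[.5859,.0719,.193],[.598,.0253,.193]):
    p=R@np.array(P)+t;r=np.hypot(p[0],p[1]);th=np.arctan2(r,p[2]);print("wrist px",K[0,2]+K[0,0]*th*p[0]/r,K[1,2]+K[1,1]*th*p[1]/r)
b=a[60:240,130:310]
cv2.imwrite("pics/w1.png",np.hstack([w,cv2.copyMakeBorder(cv2.resize(b,(240,240)),0,180,0,0,0)])[:,:,::-1])
E
```

```text
t: 2.6
tcp_pos: [0.5928, 0.0509, 0.2515]
tool_rot: [0.611, 0.792, 0.001, 0.001]
force: [0.5, -1.1, -0.7]
finger_gap: 0.599
gripper_force: 0.0
[0.59284858 0.05085896 0.25149502] 14.726592817585106 [  0.15141582  -2.15896427 -87.49501775]
wrist px 279.54064469393404 231.29194945278044
wrist px 277.95136062909637 195.75423590280647
wrist px 278.0101484954361 263.71181283201776
```

View pics/w1.png

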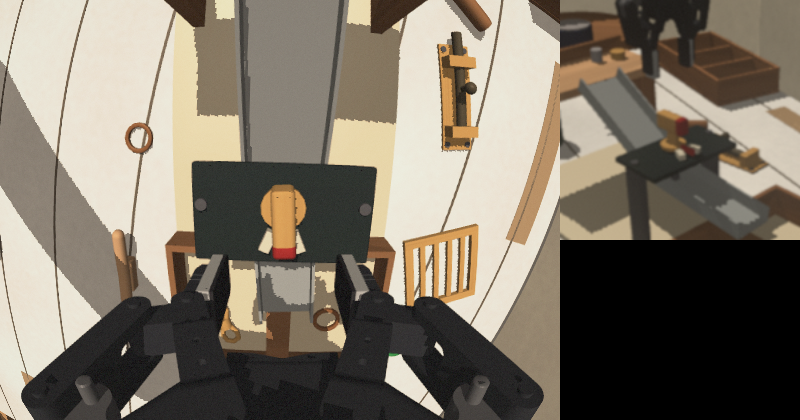

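The wrist view shows the bar lying along the closing plane's normal, at about (283,186) to (284,258), with its disc at (283,208). That is a bit off my prediction, so I cast those rays and compare with the side view.

Run:
```python
from h import *
c=manip.get_calibration("wrist");R=cv2.Rodrigues(np.array(c["rvec"]))[0];o=-R.T@np.array(c["tvec"]);K=np.array(c["K"])
print("cam",o,"axis",R[2],"K",K[0],K[1,2])
def wr(uv,z):
    x=(uv[0]-K[0,2])/K[0,0];y=(uv[1]-K[1,2])/K[1,1];r=np.hypot(x,y)
    d=R.T@np.array([np.sin(r)*x/r,np.sin(r)*y/r,np.cos(r)]);return o+d*(z-o[2])/d[2]
w=cv2.imread("pics/w1.png")[:,:560]
cv2.imwrite("pics/w2.png",cv2.resize(w[150:300,200:360],None,fx=4,fy=4,interpolation=2))
for uv,z in(((283,186),.193),((284.5,248),.193),((284.5,258),.169),((283,208),.146),((193,162),.143),((376,167),.143),((371,262),.143),((195,258),.143)):print(uv,wr(uv,z).round(4))
```

```text
cam [0.57475577 0.12181649 0.39454151] axis [ 0.07485188 -0.27684325 -0.95799531] K [325.1922621    0.         281.96513336] 209.4975842309563
(283, 186) [0.5872 0.0788 0.193 ]
(284.5, 248) [0.599  0.0378 0.193 ]
(284.5, 258) [0.6041 0.0197 0.169 ]
(283, 208) [0.5947 0.0514 0.146 ]
(193, 162) [0.5157 0.0694 0.143 ]
(376, 167) [0.6585 0.1028 0.143 ]
(371, 262) [0.6825 0.0223 0.143 ]
(195, 258) [ 0.5322 -0.0129  0.143 ]
```

View pics/w2.png

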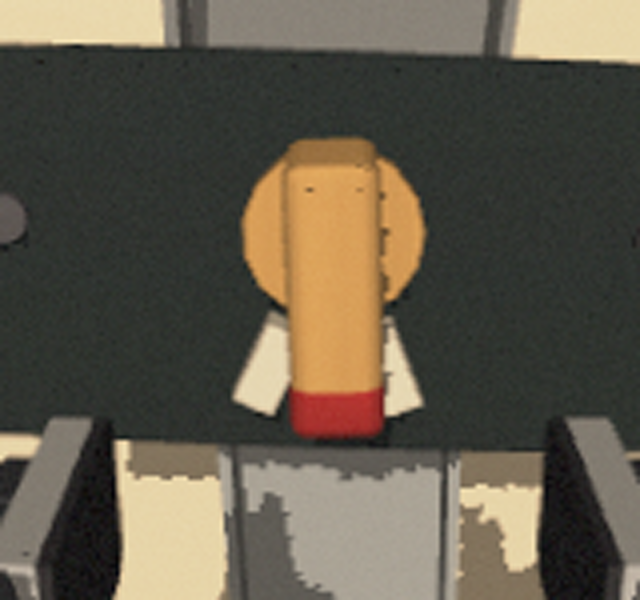

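Zoomed in, the top face runs from crop (331,166) to (337,436), i.e. image (282.8,191.5) to (284.3,259). The mean with the first view is about +2 mm sideways from the current target, and the fingers (inner edges 120 and 540, middle 330) nearly straddle the bar.

Run:
```python
from h import *
c=manip.get_calibration("wrist");R=cv2.Rodrigues(np.array(c["rvec"]))[0];o=-R.T@np.array(c["tvec"]);K=np.array(c["K"])
def wr(uv,z):
    x=(uv[0]-K[0,2])/K[0,0];y=(uv[1]-K[1,2])/K[1,1];r=np.hypot(x,y)
    d=R.T@np.array([np.sin(r)*x/r,np.sin(r)*y/r,np.cos(r)]);return o+d*(z-o[2])/d[2]
a=wr((282.8,191.5),.193);b=wr((284.3,259),.193);m=(a+b)/2;d=b-a
print(m,np.linalg.norm(d),np.degrees(np.arctan2(d[1],d[0])),(m-manip.sense()["tcp_pos"])*1e3)
```

```text
[0.59449859 0.05255532 0.193     ] 0.047292901662351984 -73.98735736028719 [  1.80944372   1.8380967  -58.29290426]
```

```bash
python3 -m handwheel '[[1,0,-30,0,0,0.7,0.6],[0,0,-30,0,0,0,0.6],[0,0,-20,0,0,0,0.6],[0,0,-7,0,0,0,0.6],[0,0,0,0,0,0,0.6],[0,0,0,0,0,0,0.1],[0,0,0,0,0,0,0],[0,0,0,0,0,0,0],[0,0,0,0,0,0,0],[0,0,0,0,0,0,0]]' 40
```

```text
t: 3.95
tcp_pos: [0.594, 0.0505, 0.1644]
tool_rot: [0.606, 0.795, 0.001, 0.001]
force: [-0.1, 0.3, 6.0]
finger_gap: 0.182
gripper_force: 42.2
```

The gap is about 16 mm, so the bar is gripped. Lift 13 mm.

```bash
python3 -m handwheel '[[0,0,3,0,0,0,0],[0,0,3,0,0,0,0],[0,0,3,0,0,0,0],[0,0,3,0,0,0,0],[0,0,1,0,0,0,0],[0,0,0,0,0,0,0],[0,0,0,0,0,0,0],[0,0,0,0,0,0,0],[0,0,0,0,0,0,0],[0,0,0,0,0,0,0]]' 60
python3 - <<'E'
from h import *
w=manip.snapshot("wrist");a=manip.snapshot("side")
cv2.imwrite("pics/l1.png",np.hstack([cv2.resize(w[140:340,180:380],(400,400)),cv2.resize(a[100:220,160:280],(400,400))])[:,:,::-1])
E
```

```text
t: 5.2
tcp_pos: [0.5939, 0.0504, 0.1767]
tool_rot: [0.606, 0.795, 0.0, 0.001]
force: [4.9, 0.3, -4.6]
finger_gap: 0.176
gripper_force: 60.5
```

View pics/l1.png

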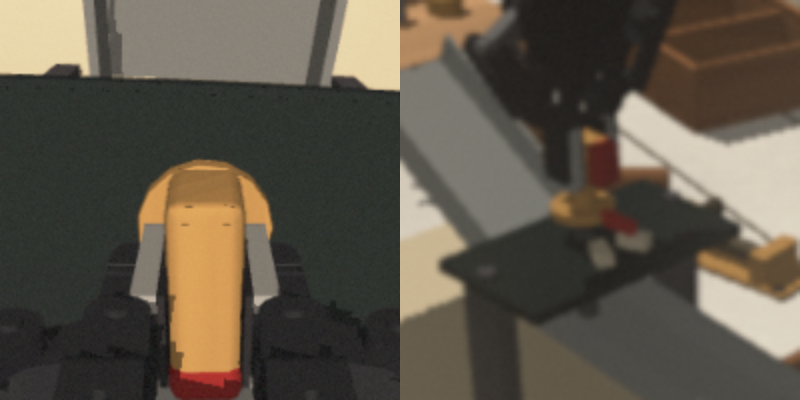

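The disc and bar stand clear of the bridge (crop 583,207), so the knob is up. The bar's direction of -74.5° against the chute's -77.9° means it is already about +3°, so I turn +42°.

```bash
python3 -m handwheel '[[0,0,0,0,0,5,0],[0,0,0,0,0,6,0],[0,0,0,0,0,6,0],[0,0,0,0,0,6,0],[0,0,0,0,0,6,0],[0,0,0,0,0,6,0],[0,0,0,0,0,5,0],[0,0,0,0,0,2,0],[0,0,0,0,0,0,0],[0,0,0,0,0,0,0]]'
python3 - <<'E'
from h import *
from scipy.spatial.transform import Rotation as Ro
s=manip.sense();y=Ro.from_quat(s['tool_rot']).as_matrix()[:,1];print(np.degrees(np.arctan2(y[1],y[0]))-90+77.9, s["ft_torque"])
w=manip.snapshot("wrist");a=manip.snapshot("side")
cv2.imwrite("pics/l2.png",np.hstack([cv2.resize(w[60:340,140:420],(400,400)),cv2.resize(a[100:300,160:360],(400,400))])[:,:,::-1])
E
```

```text
t: 6.55
tcp_pos: [0.5947, 0.0511, 0.1767]
tool_rot: [0.281, 0.96, 0.001, 0.002]
force: [7.1, 1.6, -4.5]
finger_gap: 0.173
gripper_force: 60.3
45.26966870357133 [ 0.29978287 -1.03351801  0.04897843]
```

View pics/l2.png

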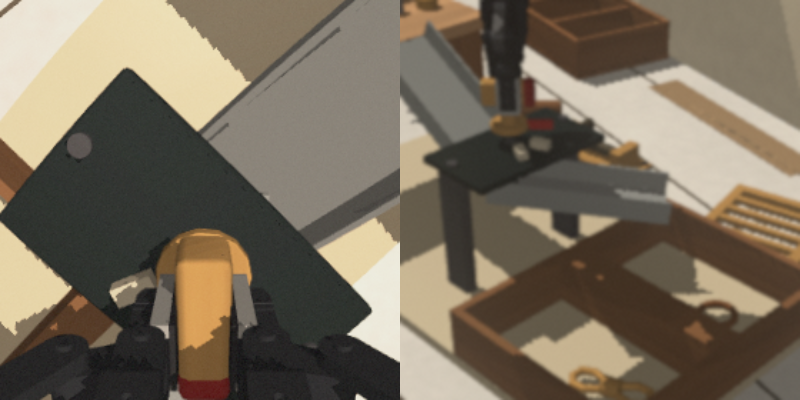

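The spout now points to the ring's compartment (ring at crop 718,315) at 45°. Push down.

```bash
python3 -m handwheel '[[0,0,-3,0,0,0,0],[0,0,-3,0,0,0,0],[0,0,-3,0,0,0,0],[0,0,-2,0,0,0,0],[0,0,-1,0,0,0,0],[0,0,-1,0,0,0,0],[0,0,-1,0,0,0,0],[0,0,0,0,0,0,0],[0,0,0,0,0,0,0],[0,0,0,0,0,0,0]]'
```

```text
t: 7.9
tcp_pos: [0.5948, 0.0511, 0.1645]
tool_rot: [0.281, 0.96, 0.001, 0.002]
force: [4.4, 2.6, 5.4]
finger_gap: 0.179
gripper_force: 61.8
```

```bash
python3 -m handwheel '[[0,0,-1,0,0,0,0],[0,0,-1,0,0,0,0],[0,0,0,0,0,0,0],[0,0,0,0,0,0,0],[0,0,0,0,0,0,0],[0,0,0,0,0,0,0],[0,0,0,0,0,0,0],[0,0,0,0,0,0,0],[0,0,0,0,0,0,0],[0,0,0,0,0,0,0]]'
```

```text
t: 9.15
tcp_pos: [0.5949, 0.051, 0.1643]
tool_rot: [0.281, 0.96, 0.001, 0.002]
force: [2.2, 3.5, 15.8]
finger_gap: 0.178
gripper_force: 63.4
```

The force rises with no travel, so it is home. Release, rise clear and look.

```bash
python3 -m handwheel '[[0,0,1,0,0,0,0],[0,0,0,0,0,0,0.6],[0,0,0,0,0,0,0.6],[0,0,0,0,0,0,0.6],[0,0,0,0,0,0,0.6],[0,0,20,0,0,0,0.6],[0,0,30,0,0,0,0.6],[0,0,40,0,0,0,0.6],[0,0,20,0,0,0,0.6],[0,0,0,0,0,0,0.6]]'
python3 - <<'E'
from h import *
w=manip.snapshot("wrist");a=manip.snapshot("side")
cv2.imwrite("pics/f.png",np.hstack([cv2.resize(w[60:340,140:420],(400,400)),cv2.resize(a[100:300,160:360],(400,400))])[:,:,::-1])
E
```

```text
t: 10.4
tcp_pos: [0.5942, 0.0503, 0.2729]
tool_rot: [0.281, 0.96, 0.0, 0.002]
force: [-0.3, 1.1, -0.1]
finger_gap: 0.6
gripper_force: 0.0
```

View pics/f.png

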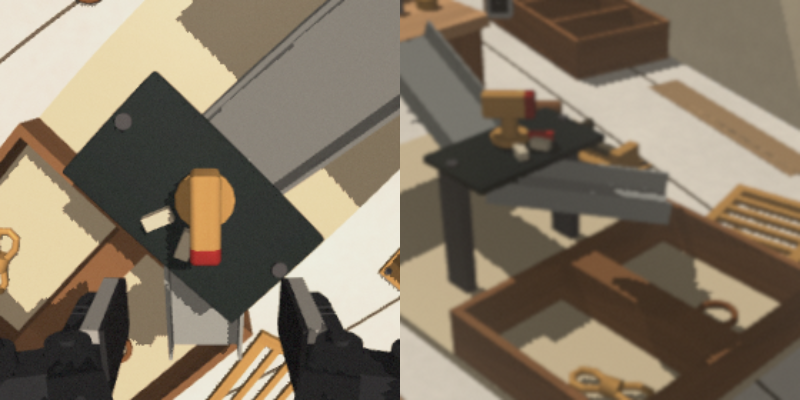

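The disc is back on the bridge at side pixel (215,167.5), against (215,168) before the lift. The bar is free, the spout points to the ring's side, and the ring and swivel are undisturbed. I hand in.

```bash
python3 -c "
from station import manip
print(manip.sign_off())"
```

```text
the job is handed in; nothing more can be done
None
```

I pulled the knob up about 12 mm, turned it to +45° toward the +x compartment holding the bronze ring, pushed it down home and released it; I handed the job in at about 10.5 s, and no verdict came back.

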